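Start the orange hand bolt in the receiver's threaded boss

TASK

Take the orange-headed bolt from the rack and stand it, stem down, in the threaded boss of the open receiver so that it rests on top of the thread; turn it backward (counter-clockwise) until you feel it drop off the thread's end, then forward (clockwise) one full turn. Finish while still gripping its head, holding the bolt upright and still, started by that one turn. Leave everything else on the bench where it is.

Things in the scene. Friction and masses are not known exactly. Their poses are not given: they have to be found in the camera images.
- bolt: orange-headed hand bolt, 150 g: round knurled head 36 mm across, 30 mm high, a white stripe across its top along its x axis; steel stem 17.2 mm across, 49.5 mm long, tip tapered. Origin: centre of the head's underside; z up. Same after half a turn. Starts upright in one of the rack's holes, the head resting on the rack's top, at any yaw
- bolt_pin (a point): centre of the 3 mm cross pin through the bolt's stem, along the bolt's x (under the stripe), on its axis 29.5 mm below the head's underside. The pin reaches 12.3 mm to either side: its two ends are the bolt's two thread starts; the thread above it is only drawn
- bolt_pin_end (a point): point on the cross pin 12 mm from the bolt's axis along the bolt's +x (under one end of the white stripe)
- receiver: open white receiver housing with a green board inside, fixed: a bowl 172 mm across, rim 32 mm above the bench, an upright aluminium boss 36 mm across in its centre, mouth 56 mm above the bench. Origin: centre of its underside
- boss_mouth (a point): centre of the boss's mouth (27 mm bore, 51 mm deep), z up, x towards a red mark. Inside, two 2 mm thread ridges, 19.2 mm clear between, right-handed: 12 mm down per clockwise turn (seen from above). They start 5 mm below the mouth at its +x and -x and run clockwise down for two turns. Play of the bolt in the thread: 1 mm up, 1 mm sideways; friction holds it when let go
- thread_start (a point): one ridge start, 11 mm from the boss's axis (the other lies across from it); red marks beside the boss show both. Set in, the bolt rests on the ridges: pin 2.5 mm below the mouth with the stripe just clockwise of the marks, 1.9 mm lower per radian further clockwise. Set it 0.3 to 2.5 rad clockwise of the marks, else it falls straight in (then half a turn back brings the next drop)
- drop_level (a point): on the boss's axis, 8.3 mm below the mouth: where the pin's centre lands when the bolt, turned counter-clockwise, falls about 6 mm off the ridge ends, the stripe about 0.1 rad counter-clockwise of the marks. One clockwise turn on leads it under the ridge starts to about 20 mm below the mouth, the head's underside then about 9.5 mm above the mouth
- rack: blue rack block, fixed, 70 x 215 x 74 mm, its long side along its y axis, with three 29 mm holes through its top at y = -70, 0 and 70 mm. Origin: centre of its underside
- plug_blue: blue-headed plug standing in the rack (head 36 mm across, 18 mm high); leave alone
- plug_black: black-headed plug standing in the rack (head 36 mm across, 18 mm high); leave alone
- cover: loose white receiver cover, round dome 168 mm across, 42 mm high, with a red line round it; leave alone
- battery_a: black battery pack with a pale label, 72 x 40 x 22 mm; leave alone
- battery_b: black battery pack, 72 x 40 x 22 mm; leave alone
- driver: yellow-handled screwdriver lying on the bench; leave alone
- screw_dish: small steel dish, 70 mm across, 22 mm high; leave alone
- flux_bottle: small teal bottle, 44 mm across, 100 mm high; leave alone
Not all that is in view belongs to the job. What is shaped like the rack but green is not meant. Several things have the shape of the bolt; the one meant has the colours described above.

How it is judged:
By the outcome, as a careful person would: the job done as asked, in the order asked, and still so for the second after the job is handed in, while the arm keeps its last pose, push and grip.
It also fails if it takes over 72 s, if anything falls off the work surface, if the arm or the gripper's body presses on something with over 40 N, if the wrist force passes 120 N, or if a joint passes its speed limit or range.

ROBOT

A 7-joint arm with a two-finger parallel gripper is mounted at the origin on the work surface. World frame = base frame: x ahead of the robot, y to its left, z up, the work surface at z = 0. Lengths are in m, angles in rad, forces in N, time in s.
With the tool pointing down it reaches from about 0.425 to 0.825 m from the base axis. Payload 3.6 kg.
Tool frame: the origin (TCP) lies midway between the tips of the shut fingers; the grasp point (between the pads) lies 19 mm behind it; z points along the fingers, y is the line along which they close (so a half turn about z gives the same grasp; the last joint's range is limited). The gripper opens to 85 mm and grips with 20 to 120 N. Pads are 22 mm wide; open, the fingers measure 114 mm over their backs; the gripper's body (76 mm by 85 mm) begins 54 mm behind the grasp point. The pads swing forward as they close: fully open they stand 13 mm farther back than shut.
Start: joints at [-1.161, 0.615, -0.013, 1.423, 0.008, 1.103, -0.04], TCP at [0.274, 0.589, 0.21] pointing down, gripper open.
Joint ranges: [-3.12, 3.12], [-0.3, 2.06], [-1.34, 1.32], [0.26, 2.42], [-1.36, 4.5], [0.01, 1.98], [-2.84, 2.84]. Speed limits (rad/s): [2.79, 2.79, 3.14, 3.14, 3.14, 3.14, 3.14].

INTERFACE

Orientations are given as [roll, pitch, yaw] about the fixed x, y, z axes, in that order (R = Rz(yaw) Ry(pitch) Rx(roll)).
In Python, from bench import get_obs, get_image, camera_info, close_job gives the robot as it stands. The module is installed in compiled form; this text tells all that it offers.
- The arm moves only by the tool jog_arm, never from a script. Its arguments are lists of equal length, an entry for each row: "gripper": the opening, from -1 (shut) to 1 (fully open); "xyz": the shift along the tool's x, y, z as a fraction of full scale, a list of three; "twist": the turn about the tool's z as a fraction of full scale. In form: {"gripper": [gripper, ...], "xyz": [[tx, ty, tz], ...], "twist": [twist, ...]}. A call has 1 to 10 rows; each row shifts and turns the commanded pose from where the row before left it, along the tool's axes as they then stand; what a row does not reach is not made up. Full scale, the value 1, is 20 cm for a shift and 0.12 rad for a turn. A row lasts 1/12 s, in which the tool goes at most 41.7 mm and 7.16 degrees, less where a joint would pass 70% of its speed; a pose out of reach is approached as far as the arm can. A call with a number of a shift or a turn outside -1 to 1 is refused whole. A call with a gripper value outside its range is refused whole. The fingers move at their own pace and stop on an object; "force" is the grip in N (left out, the last holds). Time passes only in rows, so rows that do not move let the fingers close. It gives the time, the measured TCP pose, the force, the opening and the grip force at its end, in the units of the state.
- get_obs(): the state, without advancing time (a new reading comes with each control period).
- get_image(name): name is "scene" or "top" or "wrist"; returns the picture (480x640x3 uint8, blue, green, red); there is no depth.
- camera_info(name): a dict with "intrinsics" (3x3 intrinsics, pixels), "pose" (4x4, takes a point from camera to world coordinates); the wrist camera has in their place "hand_eye" (4x4, takes a point from camera to tool coordinates, whose origin is the TCP and whose axes are the flange's). Camera axes: x right, y down, z forward; pixel columns grow to the right and rows downward; lengths in m; the calibration is good to about 2 mm. A picture is of the moment at which its call begins: read the wrist's pose just before it. camera_info takes no time and is no camera call.
- close_job(): hands the job in; it is judged then, once.
The state is a dict: "time": time; "q": joint angles; "qd": joint speeds; "joint_torque": joint torques, N m; "position": TCP position; "orientation": TCP orientation; "contact_force": force on the tool from outside, world axes, zero at the start; "ft_torque": the same for the moment, N m; "gripper_width": finger opening in m; "grip_force": force on a finger pad.
Only numpy, scipy, OpenCV 4.12 (cv2) and the standard library are available. Lean on these libraries where they do the work, as an engineer would, in place of code of your own. Each camera call takes 0.05 s, during which the arm holds its last target. There are 200 camera calls.

## Working session

There is one attempt and no reset: what is moved stays moved. The work goes in short steps, Python scripts to look and compute and a tool call to move; the robot and the scene stay as the last step left them, time stands still between calls to the robot, and variables do not carry over. Pictures are saved under pics/ and viewed, at most 10 in all, crops included, and the job is handed in when it is done.

Besides the shell and the picture viewer there is one more tool, called after ">>>" by a JSON object that holds its "op" and its "data", one argument or row to a line. jog_arm: Moves the arm, as the interface text tells. Shift numbers are shares of 20 cm and turn numbers shares of 0.12 rad, none past 1 either way. Its arguments: {"type":"object","properties":{"gripper":{"type":"array","items":{"type":"number"}},"xyz":{"type":"array","items":{"type":"array","items":{"type":"number","minimum":-1,"maximum":1}}},"twist":{"type":"array","items":{"type":"number","minimum":-1,"maximum":1}},"force":{"type":"number"}},"required":["gripper","xyz","twist"]}

```bash
mkdir -p pics
python3 - <<'E'
from bench import *
import cv2,numpy as np
for n in("top","scene"):
    cv2.imwrite(f"pics/{n}0.png",get_image(n)); c=camera_info(n); print(n,np.round(c["intrinsics"],1).tolist(),np.round(c["pose"],4).tolist())
print(np.round(camera_info("wrist")["hand_eye"],4).tolist(), np.round(camera_info("wrist")["intrinsics"],1).tolist()); o=get_obs(); print({k:np.round(v,3) for k,v in o.items()})
E
```

```text
top [[480.2, 0.0, 309.1], [0.0, 480.2, 242.9], [0.0, 0.0, 1.0]] [[0.0057, -0.9847, 0.1742, 0.3387], [-0.9999, -0.004, 0.0104, -0.1297], [-0.0095, -0.1743, -0.9846, 1.3873], [0.0, 0.0, 0.0, 1.0]]
scene [[458.3, 0.0, 327.2], [0.0, 458.3, 236.3], [0.0, 0.0, 1.0]] [[0.2111, 0.7939, -0.5703, 1.3141], [0.9774, -0.1801, 0.1111, -0.2456], [-0.0145, -0.5808, -0.8139, 1.0959], [0.0, 0.0, 0.0, 1.0]]
[[-0.0006, -0.9447, -0.328, 0.0833], [1.0, -0.0006, -0.0, 0.0009], [-0.0002, -0.328, 0.9447, -0.1647], [0.0, 0.0, 0.0, 1.0]] [[400.0, 0.0, 322.4], [0.0, 400.0, 234.7], [0.0, 0.0, 1.0]]
{'time': np.float64(0.1), 'q': array([-1.161,  0.616, -0.013,  1.425,  0.008,  1.103, -0.04 ]), 'qd': array([-0.001, -0.003,  0.   , -0.004,  0.   ,  0.001, -0.   ]), 'joint_torque': array([ 2.0000e-03, -4.7039e+01,  2.6000e-01, -1.7157e+01,  1.0000e-02,
        6.0000e-03, -0.0000e+00]), 'position': array([0.274, 0.589, 0.209]), 'orientation': array([-3.139,  0.   ,  2.706]), 'contact_force': array([0.753, 0.092, 0.027]), 'ft_torque': array([ 0.026, -0.007,  0.053]), 'grip_force': np.float64(0.0), 'gripper_width': np.float64(0.085)}
```

View pics/top0.png

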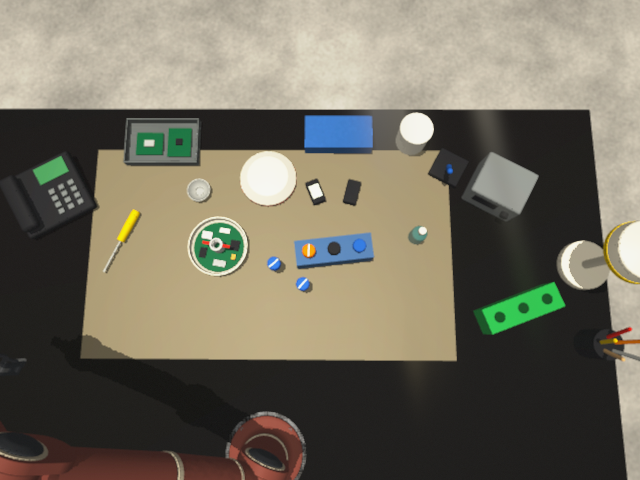

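View pics/scene0.png

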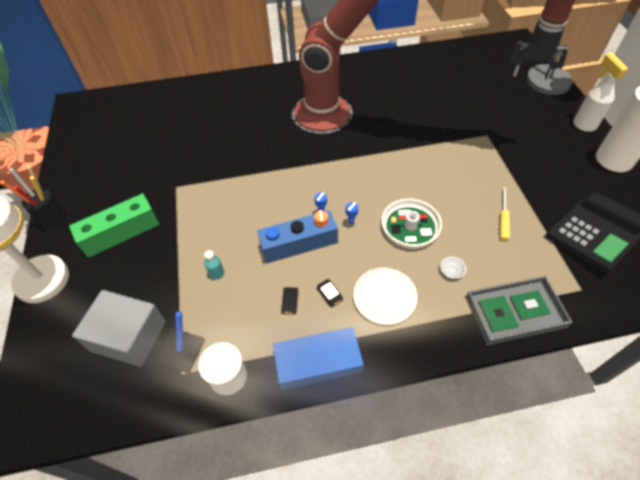

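```bash
cat > h.py <<'E'
from bench import *
import cv2,numpy as np
from scipy.spatial.transform import Rotation as Ro
def cam(n):
    c=camera_info(n)
    if n!="wrist": return c["intrinsics"],np.array(c["pose"])
    o=get_obs(); T=np.eye(4); T[:3,:3]=Ro.from_euler("xyz",o["orientation"]).as_matrix(); T[:3,3]=o["position"]
    return c["intrinsics"],T@np.array(c["hand_eye"])
def ray(KP,px,z):
    K,P=KP; d=P[:3,:3]@np.linalg.inv(K)@[px[0],px[1],1]; t=(z-P[2,3])/d[2]; return P[:3,3]+t*d
def proj(KP,p):
    K,P=KP; q=K@(P[:3,:3].T@(np.array(p)-P[:3,3])); return q[:2]/q[2]
def blobs(im,lo,hi,amin=15):
    h=cv2.cvtColor(im,cv2.COLOR_BGR2HSV); m=cv2.inRange(h,np.array(lo),np.array(hi))
    n,l,s,c=cv2.connectedComponentsWithStats(m)
    return m,[(int(s[i,4]),c[i].round(1).tolist(),s[i,:4].tolist()) for i in range(1,n) if s[i,4]>=amin]
E
python3 - <<'E'
from h import *
t=cv2.imread("pics/top0.png"); s=cv2.imread("pics/scene0.png")
a=cv2.resize(t[210:300,170:390],(800,327),interpolation=cv2.INTER_CUBIC); b=cv2.resize(s[180:280,240:460],(594,270),interpolation=cv2.INTER_CUBIC)
b=cv2.copyMakeBorder(b,0,0,0,206,cv2.BORDER_CONSTANT); cv2.imwrite("pics/crop.png",np.vstack([a,b]))
for n,im in(("top",t),("scene",s)):
    for nm,lo,hi in(("orange",(8,150,150),(20,255,255)),("red",(0,150,100),(5,255,255)),("blue",(100,120,60),(120,255,255))):
        for x in blobs(im,lo,hi)[1]:
            if 180<x[1][0]<460 and 180<x[1][1]<300: print(n,nm,x,[ray(cam(n),x[1],z)[:2].round(3).tolist() for z in(0.104,0.08,0.056)])
E
```

```text
top orange (47, [304.6, 250.5], [302, 245, 6, 13]) [[0.545, -0.104], [0.549, -0.104], [0.553, -0.103]]
top orange (52, [311.8, 250.4], [310, 245, 6, 12]) [[0.545, -0.124], [0.549, -0.123], [0.553, -0.123]]
top red (22, [225.7, 245.7], [223, 244, 7, 4]) [[0.557, 0.11], [0.561, 0.115], [0.565, 0.119]]
top blue (1576, [336.1, 250.1], [295, 234, 78, 34]) [[0.546, -0.189], [0.55, -0.19], [0.554, -0.191]]
top blue (42, [271.2, 260.0], [268, 257, 9, 9]) [[0.519, -0.014], [0.522, -0.012], [0.525, -0.01]]
top blue (61, [275.8, 265.6], [270, 261, 11, 9]) [[0.503, -0.027], [0.506, -0.025], [0.51, -0.023]]
top blue (44, [299.7, 281.0], [296, 278, 10, 9]) [[0.462, -0.092], [0.464, -0.091], [0.467, -0.09]]
top blue (57, [304.9, 285.7], [300, 280, 10, 11]) [[0.45, -0.106], [0.452, -0.105], [0.454, -0.105]]
scene orange (76, [320.2, 220.2], [316, 212, 11, 14]) [[0.562, -0.117], [0.544, -0.114], [0.525, -0.111]]
scene red (20, [423.0, 216.5], [421, 215, 5, 4]) [[0.612, 0.159], [0.595, 0.169], [0.578, 0.179]]
scene blue (80, [321.4, 202.2], [316, 195, 10, 14]) [[0.5, -0.101], [0.48, -0.098], [0.461, -0.094]]
scene blue (15, [347.8, 205.1], [346, 203, 5, 6]) [[0.527, -0.031], [0.508, -0.026], [0.489, -0.021]]
scene blue (102, [352.0, 213.6], [347, 205, 11, 19]) [[0.559, -0.027], [0.541, -0.022], [0.522, -0.017]]
scene blue (1207, [292.0, 234.4], [259, 217, 77, 36]) [[0.592, -0.201], [0.574, -0.2], [0.557, -0.198]]
scene blue (20, [317.8, 241.4], [313, 239, 10, 6]) [[0.63, -0.138], [0.613, -0.135], [0.596, -0.133]]
```

View pics/crop.png

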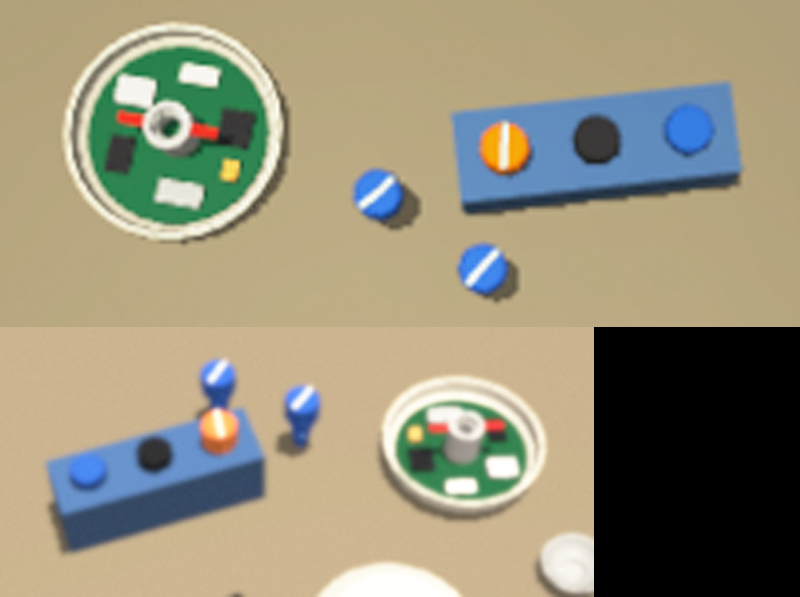

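The orange-headed bolt is at top (308,251), in the rack's left hole. The two look-alikes at (274,264) and (303,284) have blue heads and stand on the bench, so the orange one is meant. The red marks run through the boss at top (217,244), and the bolt's stripe is already about 1.4 rad clockwise of them.

>>> {"op": "jog_arm", "data": {
  "gripper": [1, 1, 1, 1, 1, 1, 1, 1, 1],
  "xyz": [
    [0, 0, 0],
    [0, 0, 0],
    [0, 0, 0],
    [0, 0, 0],
    [0, 0, 0],
    [0, 0, 0],
    [0, 0, 0],
    [0, 0, 0],
    [0, 0, 0]
  ],
  "twist": [0.95, 0.95, 0.95, 0.95, 0.95, 0.95, 0.95, 0.95, 0.95],
  "force": 40
}}

```text
time: 0.85
position: [0.274, 0.5888, 0.2091]
orientation: [-3.141, 0.001, 1.674]
contact_force: [0.0, 0.1, -0.5]
gripper_width: 0.0856
grip_force: 0.0
```

>>> {"op": "jog_arm", "data": {
  "gripper": [1, 1, 1, 1, 1, 1, 1, 1, 1, 1],
  "xyz": [
    [-0.18, 0.05, 0],
    [-0.18, 0.05, 0],
    [-0.18, 0.05, 0],
    [-0.18, 0.05, 0],
    [-0.18, 0.05, 0],
    [-0.18, 0.05, 0],
    [-0.18, 0.05, 0],
    [-0.18, 0.05, 0],
    [-0.18, 0.05, 0],
    [-0.18, 0.05, 0]
  ],
  "twist": [0, 0, 0, 0, 0, 0, 0, 0, 0, 0]
}}

```text
time: 1.68
position: [0.4129, 0.2404, 0.2096]
orientation: [-3.141, 0.0, 1.68]
contact_force: [0.7, 1.0, -0.1]
gripper_width: 0.0856
grip_force: 0.0
```

>>> {"op": "jog_arm", "data": {
  "gripper": [1, 1, 1, 1, 1, 1, 1, 1, 1, 1],
  "xyz": [
    [-0.18, 0.05, 0],
    [-0.18, 0.05, 0],
    [-0.18, 0.05, 0],
    [-0.18, 0.05, 0],
    [-0.18, 0.05, 0],
    [-0.18, 0.05, 0],
    [-0.18, 0.05, 0],
    [-0.18, 0.05, 0],
    [-0.18, 0.05, 0],
    [0, 0, 0]
  ],
  "twist": [0, 0, 0, 0, 0, 0, 0, 0, 0, 0]
}}

```text
time: 2.52
position: [0.5389, -0.0805, 0.21]
orientation: [3.14, 0.008, 1.667]
contact_force: [0.3, -1.1, 0.8]
gripper_width: 0.0856
grip_force: 0.0
```

```bash
cat > m.py <<'E'
from h import *
import sys
def look(name):
    o=get_obs(); kp=cam("wrist"); im=get_image("wrist"); cv2.imwrite(f"pics/{name}.png",im)
    print(o["position"].round(4),o["orientation"].round(4),"q7",o["q"][6].round(3),"t",o["time"])
    return im,kp
def bolt(im,kp,ztop=0.104):
    m,b=blobs(im,(5,140,90),(22,255,255),60); print(sorted(b)[-3:])
    return m
E
python3 - <<'E'
from m import *
im,kp=look("w1"); bolt(im,kp)
print(proj(kp,[.545,-.114,.104]),proj(kp,get_obs()["position"]))
E
```

```text
[ 0.5389 -0.0805  0.21  ] [3.14   0.008  1.6669] q7 0.397 t 2.5167
[(1950, [327.3, 257.7], [303, 231, 50, 56])]
[323.93196913 265.10912321] [317.76958596 281.514076  ]
```

View pics/w1.png

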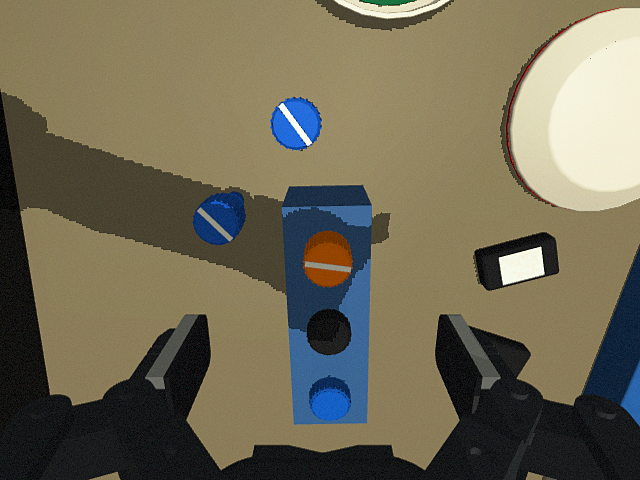

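The wrist view shows the orange head at (327,260) with its white stripe through (328,267). The black plug is at (328,331) and the blue one at (330,397). Next I take position and yaw from the stripe.

```bash
cat >> m.py <<'E'
def stripe(im,kp,ztop,box,sat=60,val=120):
    x0,y0,x1,y1=box; h=cv2.cvtColor(im,cv2.COLOR_BGR2HSV)[y0:y1,x0:x1]
    m=cv2.inRange(h,np.array((0,0,val)),np.array((180,sat,255)))
    n,l,s,c=cv2.connectedComponentsWithStats(m); i=1+np.argmax(s[1:,4]); ys,xs=np.nonzero(l==i)
    P=np.array([ray(kp,(x+x0,y+y0),ztop) for x,y in zip(xs,ys)])[:,:2]
    w,V=np.linalg.eigh(np.cov((P-P.mean(0)).T)); v=V[:,1]; p=(P-P.mean(0))@v
    c=P.mean(0)+v*(p.max()+p.min())/2
    print("stripe px",(xs.mean()+x0).round(1),(ys.mean()+y0).round(1),len(xs),"centre",c.round(4),"yaw",np.arctan2(v[1],v[0]).round(3)%np.pi,"len",np.ptp(p).round(4)); return c
E
python3 - <<'E'
from m import *
im,kp=look("w2"); bolt(im,kp)
c=stripe(im,kp,.104,(300,228,356,290))
o=get_obs(); R=Ro.from_euler("xyz",o["orientation"]).as_matrix(); print("tool delta/0.2",(R.T@(np.r_[c,0.11]-o["position"])/0.2).round(4))
# rack axis: blue plug & black plug not needed
s=cam("top"); t=cv2.imread("pics/top0.png"); stripe(t,s,.104,(301,243,318,259),110,150)
E
```

```text
[ 0.5379 -0.0758  0.2096] [-3.1413  0.0034  1.6707] q7 0.395 t 2.5667
[(1948, [328.1, 264.4], [304, 237, 50, 57])]
stripe px 328.2 273.2 231 centre [ 0.5478 -0.1147] yaw 3.099 len 0.034
tool delta/0.2 [-0.2171  0.0305  0.4965]
stripe px 307.3 248.6 56 centre [ 0.5495 -0.111 ] yaw 2.695 len 0.0378
```

>>> {"op": "jog_arm", "data": {
  "gripper": [1, 1, 1, 1, 1, 1, 0.6, 0.6, 0.6],
  "xyz": [
    [-0.1, 0.015, 0],
    [-0.11, 0.015, 0],
    [0, 0, 0.1],
    [0, 0, 0.1],
    [0, 0, 0.1],
    [0, 0, 0.1],
    [0, 0, 0],
    [0, 0, 0],
    [0, 0, 0]
  ],
  "twist": [0, 0, 0, 0, 0, 0, 0, 0, 0]
}}

```text
time: 3.37
position: [0.5489, -0.1102, 0.1307]
orientation: [3.14, 0.0, 1.681]
contact_force: [0.2, 0.2, 0.8]
gripper_width: 0.0683
grip_force: 0.0
```

Run:
```python
from m import *
im,kp=look("w3"); bolt(im,kp)
px=proj(kp,[.5478,-.1147,.104]); print(px); x,y=map(int,px)
c=stripe(im,kp,.104,(x-42,y-40,x+42,y+40))
o=get_obs(); R=Ro.from_euler("xyz",o["orientation"]).as_matrix(); print("tool delta/0.2",(R.T@(np.r_[c,0.075]-o["position"])/0.2).round(4), o["contact_force"],o["gripper_width"])
```

```text
[ 0.5489 -0.1102  0.1307] [3.1402 0.     1.6814] q7 0.511 t 3.3667
[(3731, [316.5, 263.6], [282, 226, 70, 78])]
[316.42822121 275.25853462]
stripe px 316.2 275.3 474 centre [ 0.5477 -0.1147] yaw 3.1 len 0.0338
tool delta/0.2 [-0.0196 -0.0101  0.2807] [ 0.30959514 -0.34453733 -0.09149257] 0.06824765581916371
```

>>> {"op": "jog_arm", "data": {
  "gripper": [0.6, 0.6, 0.6, 0.6, 0.6, 0.6, -1, -1, -1, -1],
  "xyz": [
    [-0.01, -0.005, 0.07],
    [-0.01, -0.005, 0.07],
    [0, 0, 0.07],
    [0, 0, 0.06],
    [0, 0, 0.01],
    [0, 0, 0],
    [0, 0, 0],
    [0, 0, 0],
    [0, 0, 0],
    [0, 0, 0]
  ],
  "twist": [0, 0, 0, 0, 0, 0, 0, 0, 0, 0],
  "force": 60
}}

```text
time: 4.25
position: [0.5474, -0.1155, 0.0754]
orientation: [3.139, 0.0, 1.68]
contact_force: [-1.9, 0.6, 4.5]
gripper_width: 0.032
grip_force: 59.0
```

>>> {"op": "jog_arm", "data": {
  "gripper": [-1, -1, -1, -1, -1],
  "xyz": [
    [0, 0, 0],
    [0, 0, 0],
    [0, 0, 0],
    [0, 0, 0],
    [0, 0, 0]
  ],
  "twist": [0, 0, 0, 0, 0]
}}

```text
time: 4.67
position: [0.5474, -0.1155, 0.0754]
orientation: [3.139, 0.0, 1.68]
contact_force: [-0.9, 0.3, 4.9]
gripper_width: 0.0322
grip_force: 59.0
```

>>> {"op": "jog_arm", "data": {
  "gripper": [-1, -1, -1, -1, -1, -1, -1, -1],
  "xyz": [
    [0, 0, -0.03],
    [0, 0, -0.07],
    [0, 0, -0.1],
    [0, 0, -0.1],
    [0, 0, -0.1],
    [0, 0, -0.05],
    [0, 0, 0],
    [0, 0, 0]
  ],
  "twist": [0, 0, 0, 0, 0, 0, 0, 0]
}}

```text
time: 5.33
position: [0.5465, -0.1152, 0.1638]
orientation: [3.141, -0.0, 1.68]
contact_force: [0.2, 0.3, -2.0]
gripper_width: 0.0321
grip_force: 59.7
```

Run:
```python
from m import *
im,kp=look("w4"); bolt(im,kp)
t=get_image("top"); cv2.imwrite("pics/top1.png",t); kt=cam("top")
h=cv2.cvtColor(t,cv2.COLOR_BGR2HSV); sub=t[210:285,180:255]
# marks: red in hue near 0/180
m=cv2.inRange(h,(0,120,80),(9,255,255))|cv2.inRange(h,(172,120,80),(180,255,255)); m[:,:185]=0;m[:,250:]=0;m[:215]=0;m[280:]=0
n,l,s,c=cv2.connectedComponentsWithStats(m); print([(s[i,4],c[i].round(1).tolist(),[ray(kt,c[i],z)[:2].round(4).tolist() for z in(.04,.056)]) for i in range(1,n)])
# bowl rim: bright ellipse
w=cv2.inRange(h,(0,0,170),(180,70,255)); w[:, :180]=0;w[:,255:]=0;w[:205]=0;w[285:]=0
cs=max(cv2.findContours(w,cv2.RETR_EXTERNAL,cv2.CHAIN_APPROX_NONE)[0],key=len); e=cv2.fitEllipse(cs); print("rim",e,ray(kt,e[0],.032).round(4))
```

```text
[ 0.5465 -0.1152  0.1638] [ 3.1413e+00 -1.0000e-04  1.6800e+00] q7 0.501 t 5.3333
[(1872, [318.9, 341.0], [282, 324, 81, 35]), (4744, [323.6, 289.2], [279, 252, 87, 72])]
[(np.int32(22), [205.4, 242.1], [[0.5781, 0.1809], [0.5753, 0.1773]]), (np.int32(28), [225.8, 245.9], [[0.5676, 0.122], [0.5649, 0.119]]), (np.int32(26), [247.6, 276.5], [[0.4804, 0.0574], [0.4787, 0.0552]])]
rim ((216.9619140625, 245.60922241210938), (58.18367004394531, 60.41963195800781), 53.559669494628906) [0.5696 0.149  0.032 ]
```

View pics/w4.png

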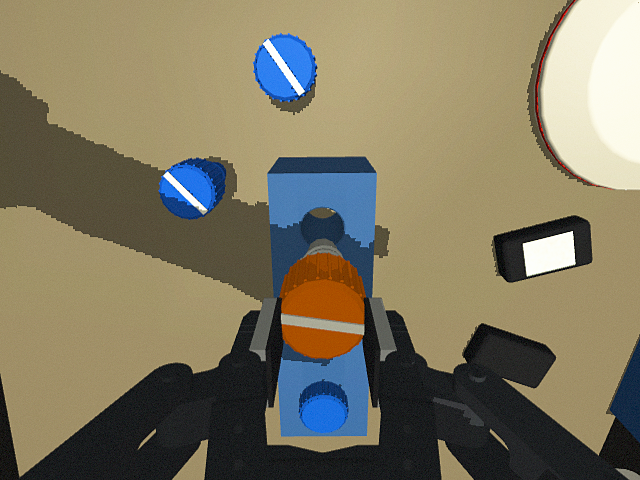

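The bolt is held upright: head at (322,310), stripe (282,320)-(363,329), stem tip clear of its hole at (322,228). Next I carry it to just short of the receiver to measure the boss.

>>> {"op": "jog_arm", "data": {
  "gripper": [-1, -1, -1, -1, -1, -1, -1, -1, -1, -1],
  "xyz": [
    [0.07, 0.015, 0],
    [0.14, 0.03, 0],
    [0.14, 0.03, 0],
    [0.14, 0.03, 0],
    [0.14, 0.03, 0],
    [0.14, 0.035, 0],
    [0.1, 0.025, 0],
    [0.04, 0.01, 0],
    [0, 0, 0],
    [0, 0, 0]
  ],
  "twist": [0, 0, 0, 0, 0, 0, 0, 0, 0, 0]
}}

```text
time: 6.27
position: [0.567, 0.0686, 0.1629]
orientation: [-3.139, 0.002, 1.679]
contact_force: [-0.1, -0.8, -1.3]
gripper_width: 0.0321
grip_force: 59.7
```

Run:
```python
from m import *
im,kp=look("w5"); o=get_obs()
z=o["position"][2]+.0286
x,y=map(int,proj(kp,[*o["position"][:2],z])); print(x,y); c=stripe(im,kp,z,(x-55,y-40,x+55,y+40))
R=Ro.from_euler("xyz",o["orientation"]).as_matrix(); print("head top in tool",(R.T@(np.r_[c,z]-o["position"])).round(4),proj(kp,[.568,.149,.056]),o["contact_force"].round(2))
```

```text
[0.567  0.0686 0.1629] [-3.1395e+00  1.7000e-03  1.6792e+00] q7 0.174 t 6.2667
318 328
stripe px 321.9 324.1 762 centre [0.5684 0.0695] yaw 3.095 len 0.0328
head top in tool [ 0.0019  0.0014 -0.0286] [335.27791269 103.57835127] [ 0.11 -0.6  -1.59]
```

View pics/w5.png

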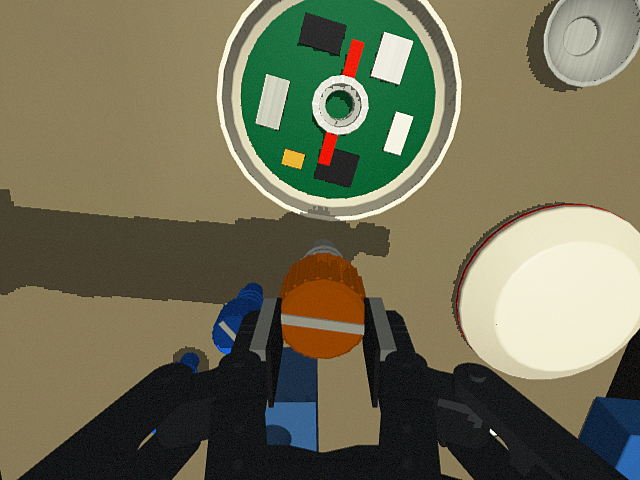

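```bash
cat >> m.py <<'E'
def ring(im,kp,px,r=40):
    x,y=map(int,px); h=cv2.cvtColor(im,cv2.COLOR_BGR2HSV)
    m=cv2.inRange(h,np.array((0,0,150)),np.array((180,60,255))); k=np.zeros_like(m); cv2.circle(k,(x,y),r,255,-1); m&=k
    cs=max(cv2.findContours(m,cv2.RETR_EXTERNAL,cv2.CHAIN_APPROX_NONE)[0],key=cv2.contourArea); hull=cv2.convexHull(cs)
    e=cv2.fitEllipse(hull); c=ray(kp,e[0],.056); print("ring",np.round(e[0]+e[1],1),"enc",cv2.minEnclosingCircle(cs),"mouth",c.round(4)); return c
E
python3 - <<'E'
from m import *
o=get_obs(); im=cv2.imread("pics/w5.png"); kp=cam("wrist"); ring(im,kp,(340,104))
h=cv2.cvtColor(im,cv2.COLOR_BGR2HSV); m=cv2.inRange(h,(0,180,120),(4,255,255)); m[200:]=0; m[:,:300]=0; m[:,380:]=0
n,l,s,c=cv2.connectedComponentsWithStats(m)
P=[(s[i,4],c[i].round(1),ray(kp,c[i],.03)[:2]) for i in range(1,n) if s[i,4]>60]; print(P)
d=P[0][2]-P[1][2]; print("marks yaw",np.arctan2(d[1],d[0]),"mid",(P[0][2]+P[1][2])/2)
T=kp[1]; g=cv2.resize(im[60:150,290:390],(600,540),interpolation=cv2.INTER_CUBIC); cv2.imwrite("pics/ring.png",g)
i4=cv2.imread("pics/w4.png"); R=Ro.from_euler("xyz",[3.1413,0,1.68]).as_matrix(); M=np.eye(4);M[:3,:3]=R;M[:3,3]=[.5465,-.1152,.1638]
k4=(kp[0],M@np.array(camera_info("wrist")["hand_eye"])); c4=stripe(i4,k4,.1924,(263,285,373,365)); print(R.T@(np.r_[c4,.1924]-M[:3,3]))
E
```

```text
ring [340.  104.3  56.4  59.7] enc ((340.1202697753906, 104.36686706542969), 29.797054290771484) mouth [0.5715 0.1476 0.056 ]
[(np.int32(468), array([352.9,  58.3]), array([0.57780892, 0.17778548])), (np.int32(377), array([327.4, 148.7]), array([0.5671084 , 0.11545872]))]
marks yaw 1.4007697587380807 mid [0.57245866 0.1466221 ]
stripe px 321.9 323.7 831 centre [ 0.5479 -0.1144] yaw 3.095 len 0.0329
[ 0.00063068  0.00148697 -0.02859957]
```

View pics/ring.png

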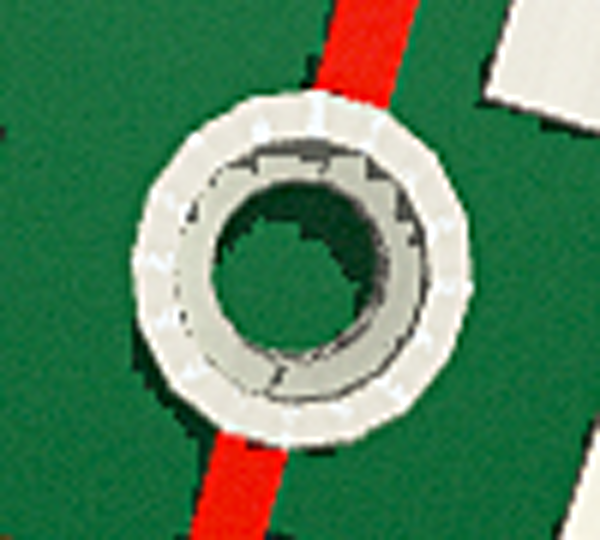

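Run:
```python
from m import *
im,kp=look("w6"); o=get_obs(); print(o["position"].round(4),o["orientation"].round(4),o["contact_force"].round(2),o["qd"].round(3))
c=ring(im,kp,(340,104)); z=o["position"][2]+.0286; b=stripe(im,kp,z,(263,285,373,365))
R=kp[1][:3,:3]@np.array(camera_info("wrist")["hand_eye"])[:3,:3].T
print("tool move/0.2",(R.T@np.r_[c[:2]-b,0]/.2).round(4), "top-tcp",b-o["position"][:2])
```

```text
[0.5671 0.0674 0.1633] [-3.140e+00  2.200e-03  1.677e+00] q7 0.173 t 6.3167
[0.5673 0.067  0.1635] [-3.1405e+00  2.1000e-03  1.6760e+00] [-0.47 -0.48 -1.16] [ 0.005 -0.005 -0.002 -0.003 -0.006 -0.001 -0.002]
ring [339.6 102.1  56.9  59.5] enc ((339.30645751953125, 102.2992172241211), 29.79030990600586) mouth [0.5711 0.1489 0.056 ]
stripe px 321.9 324.1 757 centre [0.5686 0.0682] yaw 3.092 len 0.0329
tool move/0.2 [ 0.3998  0.0554 -0.001 ] top-tcp [0.00129757 0.00122387]
```

>>> {"op": "jog_arm", "data": {
  "gripper": [-1, -1, -1, -1, -1, -1, -1, -1, -1, -1],
  "xyz": [
    [0.08, 0.01, 0],
    [0.12, 0.015, 0],
    [0.12, 0.015, 0],
    [0.08, 0.015, 0.05],
    [0, 0, 0.1],
    [0, 0, 0.07],
    [0, 0, 0.03],
    [0, 0, 0],
    [0, 0, 0],
    [0, 0, 0]
  ],
  "twist": [0, 0, 0, 0, 0, 0, 0, 0, 0, 0]
}}

```text
time: 7.2
position: [0.5707, 0.1499, 0.1146]
orientation: [3.14, 0.0, 1.678]
contact_force: [0.8, -0.3, -1.8]
gripper_width: 0.0322
grip_force: 59.7
```

>>> {"op": "jog_arm", "data": {
  "gripper": [-1, -1, -1],
  "xyz": [
    [0, 0, 0],
    [0, 0, 0],
    [0, 0, 0]
  ],
  "twist": [0, 0, 0]
}}

```text
time: 7.45
position: [0.5702, 0.1508, 0.1145]
orientation: [3.14, -0.0, 1.68]
contact_force: [0.9, -0.0, -1.3]
gripper_width: 0.0325
grip_force: 59.7
```

>>> {"op": "jog_arm", "data": {
  "gripper": [-1, -1, -1, -1],
  "xyz": [
    [-0.013, -0.004, 0],
    [0, 0, 0],
    [0, 0, 0],
    [0, 0, 0]
  ],
  "twist": [0, 0, 0, 0]
}}

```text
time: 7.78
position: [0.5693, 0.148, 0.1138]
orientation: [3.142, 0.0, 1.68]
contact_force: [0.4, 1.0, -1.4]
gripper_width: 0.0323
grip_force: 59.7
```

Run:
```python
from m import *
im,kp=look("w7"); o=get_obs(); print(o["position"].round(4),o["contact_force"].round(2))
z=.1145+.0286; b=stripe(im,kp,z,(263,285,373,365))
m,B=blobs(im,(0,180,110),(4,255,255),60); print(B)
s=get_image("scene"); cv2.imwrite("pics/s7.png",s)
v=cv2.resize(im[150:360,230:410],(514,600),interpolation=cv2.INTER_CUBIC); w=cv2.resize(s[180:240,385:435],(286,343),interpolation=cv2.INTER_CUBIC)
w=cv2.copyMakeBorder(w,0,257,0,0,cv2.BORDER_CONSTANT); cv2.imwrite("pics/c7.png",np.hstack([v,w]))
```

```text
[0.5693 0.148  0.1138] [3.1416 0.     1.6797] q7 0.066 t 7.7833
[0.5693 0.1482 0.1138] [-0.41 -0.47 -1.62]
stripe px 322.1 324.0 782 centre [0.5707 0.1491] yaw 3.095 len 0.0328
[(517, [336.2, 199.8], [325, 181, 24, 39])]
```

View pics/c7.png

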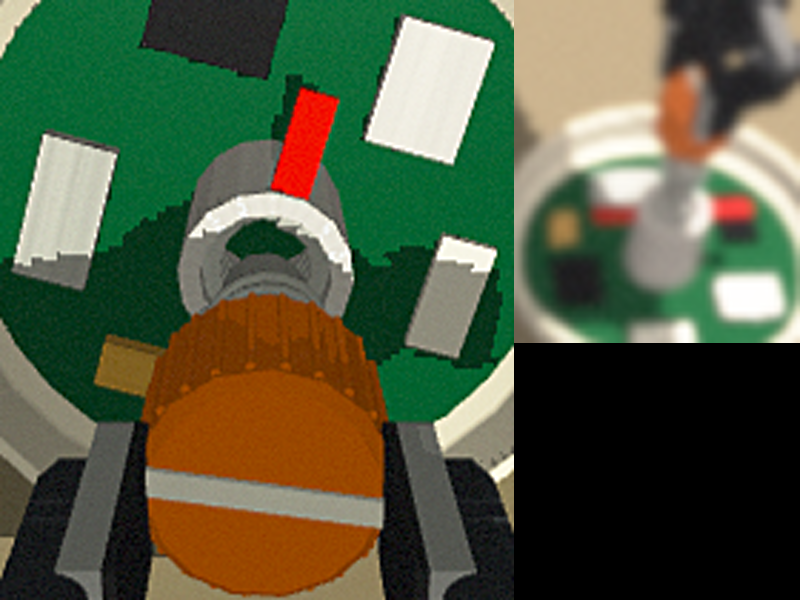

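The crop shows the stem tip at the boss mouth, both centred near column 266, so they are aligned and I lower it with force checks.

>>> {"op": "jog_arm", "data": {
  "gripper": [-1, -1, -1, -1, -1, -1, -1, -1],
  "xyz": [
    [0, 0, 0.02],
    [0, 0, 0.02],
    [0, 0, 0.02],
    [0, 0, 0.02],
    [0, 0, 0.02],
    [0, 0, 0],
    [0, 0, 0],
    [0, 0, 0]
  ],
  "twist": [0, 0, 0, 0, 0, 0, 0, 0]
}}

```text
time: 8.55
position: [0.5694, 0.1481, 0.0938]
orientation: [-3.142, 0.0, 1.68]
contact_force: [-0.4, -0.1, -1.0]
gripper_width: 0.0323
grip_force: 59.7
```

>>> {"op": "jog_arm", "data": {
  "gripper": [-1, -1, -1, -1, -1, -1],
  "xyz": [
    [0, 0, 0.015],
    [0, 0, 0.015],
    [0, 0, 0.01],
    [0, 0, 0],
    [0, 0, 0],
    [0, 0, 0]
  ],
  "twist": [0, 0, 0, 0, 0, 0]
}}

```text
time: 9.05
position: [0.5693, 0.1481, 0.0858]
orientation: [-3.142, 0.0, 1.68]
contact_force: [-0.1, -0.1, -1.5]
gripper_width: 0.0321
grip_force: 59.7
```

Still free: -1.5 N is just the bolt's weight. I lower further to find the rest, expected near TCP z 0.082.

>>> {"op": "jog_arm", "data": {
  "gripper": [-1, -1, -1, -1, -1, -1],
  "xyz": [
    [0, 0, 0.005],
    [0, 0, 0.005],
    [0, 0, 0.005],
    [0, 0, 0],
    [0, 0, 0],
    [0, 0, 0]
  ],
  "twist": [0, 0, 0, 0, 0, 0]
}}

```text
time: 9.55
position: [0.5693, 0.1481, 0.0828]
orientation: [-3.142, 0.0, 1.68]
contact_force: [-0.3, -0.1, -1.2]
gripper_width: 0.0323
grip_force: 59.7
```

>>> {"op": "jog_arm", "data": {
  "gripper": [-1, -1, -1, -1, -1],
  "xyz": [
    [0, 0, 0.005],
    [0, 0, 0.005],
    [0, 0, 0],
    [0, 0, 0],
    [0, 0, 0]
  ],
  "twist": [0, 0, 0, 0, 0]
}}

```text
time: 9.97
position: [0.5696, 0.1482, 0.0813]
orientation: [3.141, -0.0, 1.68]
contact_force: [-1.1, -0.2, 3.9]
gripper_width: 0.0322
grip_force: 60.3
```

Contact at TCP z 0.0815, as predicted (0.0818), so the bolt rests on the ridges. Next I turn backward about 1.45 rad, following the ridge up under a light push.

>>> {"op": "jog_arm", "data": {
  "gripper": [-1, -1, -1, -1, -1, -1, -1, -1, -1, -1],
  "xyz": [
    [0, 0, -0.001],
    [0, 0, -0.001],
    [0, 0, -0.001],
    [0, 0, -0.001],
    [0, 0, -0.001],
    [0, 0, -0.001],
    [0, 0, -0.001],
    [0, 0, -0.001],
    [0, 0, -0.001],
    [0, 0, 0]
  ],
  "twist": [-0.9, -0.9, -0.9, -0.9, -0.9, -0.9, -0.9, -0.9, -0.9, 0]
}}

```text
time: 10.8
position: [0.5704, 0.1479, 0.0832]
orientation: [3.14, 0.002, 2.653]
contact_force: [-0.1, -0.4, 3.4]
gripper_width: 0.0322
grip_force: 60.3
```

>>> {"op": "jog_arm", "data": {
  "gripper": [-1, -1, -1, -1, -1, -1],
  "xyz": [
    [0, 0, -0.0005],
    [0, 0, -0.0005],
    [0, 0, -0.0005],
    [0, 0, -0.0005],
    [0, 0, -0.0005],
    [0, 0, 0]
  ],
  "twist": [-0.5, -0.5, -0.5, -0.5, -0.5, 0]
}}

```text
time: 11.3
position: [0.5702, 0.1482, 0.0836]
orientation: [3.141, 0.002, 2.95]
contact_force: [0.2, -0.2, 5.3]
gripper_width: 0.0322
grip_force: 60.4
```

>>> {"op": "jog_arm", "data": {
  "gripper": [-1, -1, -1],
  "xyz": [
    [0, 0, -0.0005],
    [0, 0, -0.0005],
    [0, 0, 0]
  ],
  "twist": [-0.5, -0.5, 0]
}}

```text
time: 11.55
position: [0.5701, 0.1483, 0.0838]
orientation: [3.141, 0.002, 3.07]
contact_force: [0.9, -0.9, 4.6]
gripper_width: 0.0323
grip_force: 60.4
```

>>> {"op": "jog_arm", "data": {
  "gripper": [-1, -1, -1],
  "xyz": [
    [0, 0, 0],
    [0, 0, 0],
    [0, 0, 0]
  ],
  "twist": [-0.4, -0.4, 0]
}}

```text
time: 11.8
position: [0.57, 0.148, 0.0836]
orientation: [3.141, 0.001, -3.118]
contact_force: [1.4, -0.3, 3.1]
gripper_width: 0.0322
grip_force: 60.3
```

>>> {"op": "jog_arm", "data": {
  "gripper": [-1, -1, -1],
  "xyz": [
    [0, 0, 0],
    [0, 0, 0],
    [0, 0, 0]
  ],
  "twist": [-0.3, -0.3, 0]
}}

```text
time: 12.05
position: [0.5693, 0.1481, 0.083]
orientation: [-3.142, -0.0, -3.046]
contact_force: [0.8, -0.6, 2.0]
gripper_width: 0.0322
grip_force: 60.0
```

>>> {"op": "jog_arm", "data": {
  "gripper": [-1, -1, -1, -1],
  "xyz": [
    [0, 0, 0.001],
    [0, 0, 0.001],
    [0, 0, 0],
    [0, 0, 0]
  ],
  "twist": [-0.3, -0.2, 0, 0]
}}

```text
time: 12.38
position: [0.5689, 0.148, 0.0823]
orientation: [-3.142, -0.001, -2.985]
contact_force: [0.6, 0.4, -1.4]
gripper_width: 0.0321
grip_force: 59.8
```

The contact force fell to bare weight, so the pin is off the thread's end. Now I lower it to the landing.

>>> {"op": "jog_arm", "data": {
  "gripper": [-1, -1, -1, -1, -1, -1],
  "xyz": [
    [0, 0, 0.005],
    [0, 0, 0.005],
    [0, 0, 0.005],
    [0, 0, 0],
    [0, 0, 0],
    [0, 0, 0]
  ],
  "twist": [0, 0, 0, 0, 0, 0]
}}

```text
time: 12.88
position: [0.569, 0.1481, 0.0797]
orientation: [-3.142, -0.001, -2.983]
contact_force: [-0.3, -0.6, -1.7]
gripper_width: 0.032
grip_force: 59.7
```

>>> {"op": "jog_arm", "data": {
  "gripper": [-1, -1, -1, -1, -1],
  "xyz": [
    [0, 0, 0.004],
    [0, 0, 0.004],
    [0, 0, 0],
    [0, 0, 0],
    [0, 0, 0]
  ],
  "twist": [0, 0, 0, 0, 0]
}}

```text
time: 13.3
position: [0.5694, 0.1482, 0.0786]
orientation: [3.142, 0.0, -2.983]
contact_force: [0.5, 0.1, 0.7]
gripper_width: 0.0324
grip_force: 60.0
```

It landed at TCP z 0.0786, as predicted. Now I turn clockwise one full turn (6.28 rad), following 12 mm per turn down, with one regrasp on the way.

>>> {"op": "jog_arm", "data": {
  "gripper": [-1, -1, -1, -1, -1, -1],
  "xyz": [
    [0, 0, 0.0005],
    [0, 0, 0.001],
    [0, 0, 0.001],
    [0, 0, 0.001],
    [0, 0, 0.0011],
    [0, 0, 0]
  ],
  "twist": [0.5, 0.75, 0.75, 1, 1, 0]
}}

```text
time: 13.8
position: [0.5695, 0.1484, 0.0776]
orientation: [3.142, 0.001, 2.818]
contact_force: [0.2, 0.1, 0.9]
gripper_width: 0.0326
grip_force: 60.0
```

>>> {"op": "jog_arm", "data": {
  "gripper": [-1, -1, -1, -1, -1, -1, -1, -1, -1, -1],
  "xyz": [
    [0, 0, 0.0011],
    [0, 0, 0.0012],
    [0, 0, 0.0011],
    [0, 0, 0.0012],
    [0, 0, 0.0011],
    [0, 0, 0.0012],
    [0, 0, 0.0011],
    [0, 0, 0.0012],
    [0, 0, 0.0012],
    [0, 0, 0]
  ],
  "twist": [1, 1, 1, 1, 1, 1, 1, 1, 1, 0]
}}

```text
time: 14.63
position: [0.5692, 0.1484, 0.0754]
orientation: [-3.141, 0.0, 1.741]
contact_force: [0.1, 0.1, 1.5]
gripper_width: 0.0323
grip_force: 60.2
```

>>> {"op": "jog_arm", "data": {
  "gripper": [-1, -1, -1, -1, -1, -1, -1, -1, -1, -1],
  "xyz": [
    [0, 0, 0.0011],
    [0, 0, 0.0012],
    [0, 0, 0.0011],
    [0, 0, 0.0012],
    [0, 0, 0.0011],
    [0, 0, 0.0012],
    [0, 0, 0.0011],
    [0, 0, 0.0012],
    [0, 0, 0.0011],
    [0, 0, 0.0012]
  ],
  "twist": [1, 1, 1, 1, 1, 1, 1, 1, 1, 1]
}}

```text
time: 15.47
position: [0.5693, 0.1484, 0.0732]
orientation: [-3.141, -0.0, 0.54]
contact_force: [1.1, 0.4, 2.5]
gripper_width: 0.0322
grip_force: 60.2
```

>>> {"op": "jog_arm", "data": {
  "gripper": [-1, -1, -1, -1, -1, -1, -1, -1, -1, -1],
  "xyz": [
    [0, 0, 0.0011],
    [0, 0, 0.0012],
    [0, 0, 0.0011],
    [0, 0, 0.0012],
    [0, 0, 0.0011],
    [0, 0, 0.0012],
    [0, 0, 0.0011],
    [0, 0, 0.0012],
    [0, 0, 0],
    [0, 0, 0]
  ],
  "twist": [1, 1, 1, 1, 1, 1, 1, 1, 0, 0]
}}

```text
time: 16.3
position: [0.5697, 0.1483, 0.0713]
orientation: [-3.141, -0.0, -0.414]
contact_force: [0.4, 1.7, 4.0]
gripper_width: 0.032
grip_force: 60.3
```

Run:
```python
from m import *
im,kp=look("w8"); o=get_obs(); z=o["position"][2]+.0286
stripe(im,kp,z,(255,275,380,375)); print(o["contact_force"].round(1),o["ft_torque"].round(2),o["q"].round(2))
```

```text
[0.5697 0.1483 0.0713] [-3.1413e+00 -2.0000e-04 -4.1390e-01] q7 -1.536 t 16.3
stripe px 322.3 363.4 1812 centre [0.5549 0.1558] yaw 1.154 len 0.0356
[0.1 0.1 2.6] [ 0.15 -0.02 -0.05] [-0.79  0.85  0.88  1.77 -0.81  0.92 -1.54]
```

>>> {"op": "jog_arm", "data": {
  "gripper": [0.3, 0.3, 0.3, 0.3, 0.3, 0.3],
  "xyz": [
    [0, 0, 0],
    [0, 0, 0],
    [0, 0, 0],
    [0, 0, 0],
    [0, 0, 0],
    [0, 0, 0]
  ],
  "twist": [0, 0, 0, 0, 0, 0]
}}

```text
time: 16.85
position: [0.5692, 0.1481, 0.071]
orientation: [3.141, 0.0, -0.42]
contact_force: [0.0, 0.1, 0.7]
gripper_width: 0.0554
grip_force: 0.0
```

Run:
```python
from m import *
im=cv2.imread("pics/w8.png"); kp=cam("wrist"); z=.0713+.0286; stripe(im,kp,z,(284,302,361,346))
im,kp=look("w9"); o=get_obs(); stripe(im,kp,z,(284,302,361,346)); print(o["gripper_width"],o["contact_force"].round(1))
```

```text
stripe px 321.9 323.8 773 centre [0.5714 0.1481] yaw 0.992 len 0.0306
[0.5692 0.1481 0.071 ] [ 3.1413e+00  3.0000e-04 -4.1980e-01] q7 -1.541 t 16.85
stripe px 321.9 325.6 773 centre [0.5707 0.1484] yaw 0.989 len 0.0306
0.055743040037756215 [ 0.2 -0.8  0.4]
```

>>> {"op": "jog_arm", "data": {
  "gripper": [0.3, 0.3, 0.3, 0.3, 0.3, 0.3, 0.3, 0.3, 0.3, 0.3],
  "xyz": [
    [0, 0, 0],
    [0, 0, 0],
    [0, 0, 0],
    [0, 0, 0],
    [0, 0, 0],
    [0, 0, 0],
    [0, 0, 0],
    [0, 0, 0],
    [0, 0, 0],
    [0, 0, 0]
  ],
  "twist": [-1, -1, -1, -1, -1, -1, -1, -1, -1, -1]
}}

```text
time: 17.73
position: [0.5693, 0.1479, 0.0712]
orientation: [3.141, 0.0, 0.786]
contact_force: [-0.0, 0.5, -0.5]
gripper_width: 0.0556
grip_force: 0.0
```

>>> {"op": "jog_arm", "data": {
  "gripper": [0.3, 0.3, 0.3, 0.3, 0.3, 0.3, 0.3, 0.3, 0.3, 0.3],
  "xyz": [
    [0, 0, 0],
    [0, 0, 0],
    [0, 0, 0],
    [0, 0, 0],
    [0, 0, 0],
    [0, 0, 0],
    [0, 0, 0],
    [0, 0, 0],
    [0, 0, 0],
    [0, 0, 0]
  ],
  "twist": [-1, -1, -1, -1, -1, -1, -1, -1, -1, -1]
}}

```text
time: 18.57
position: [0.5693, 0.1477, 0.0712]
orientation: [-3.141, 0.0, 1.986]
contact_force: [-0.4, -0.1, 0.7]
gripper_width: 0.0555
grip_force: 0.0
```

>>> {"op": "jog_arm", "data": {
  "gripper": [0.3, 0.3, 0.3, 0.3],
  "xyz": [
    [0, 0, 0],
    [0, 0, 0],
    [0, 0, 0],
    [0, 0, 0]
  ],
  "twist": [0, 0, 0, 0]
}}

```text
time: 18.9
position: [0.5692, 0.1481, 0.0711]
orientation: [-3.141, 0.0, 1.978]
contact_force: [0.3, -1.3, -0.0]
gripper_width: 0.0556
grip_force: 0.0
```

Run:
```python
from m import *
im,kp=look("w10"); o=get_obs(); print(o["contact_force"].round(1),o["q"].round(2)); z=.071+.0286; m=bolt(im,kp)
stripe(im,kp,z,(284,285,361,365))
g=im[150:480,160:480]; cv2.imwrite("pics/c10.png",cv2.resize(g,(580,598)))
```

```text
[0.5692 0.1481 0.0711] [-3.1413e+00  3.0000e-04  1.9781e+00] q7 0.318 t 18.9
[ 0.5 -0.5 -0.3] [-0.43  0.69  0.22  1.76 -0.22  0.71  0.32]
[(551, [250.3, 290.4], [234, 276, 33, 30]), (6895, [325.2, 307.6], [279, 255, 95, 107])]
stripe px 321.9 341.0 1422 centre [0.5745 0.1431] yaw 1.061 len 0.0415
```

View pics/c10.png

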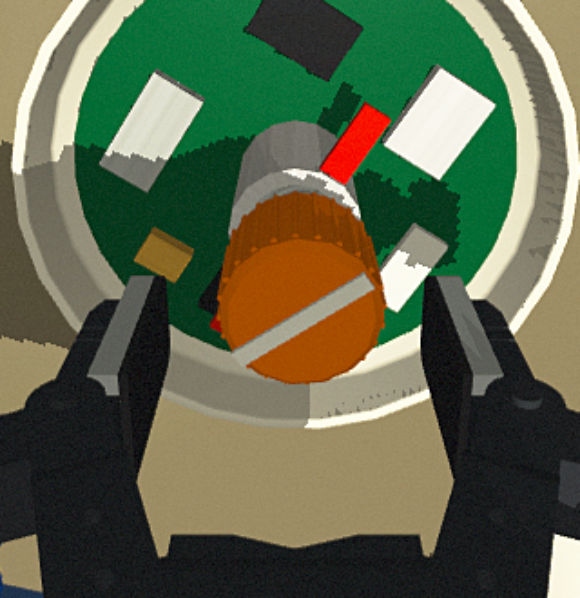

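The bolt stands centred in the boss, with its stripe at crop (235,360)-(372,282). I regrip and turn the remaining 2.56 rad.

>>> {"op": "jog_arm", "data": {
  "gripper": [-1, -1, -1, -1, -1, -1, -1, -1],
  "xyz": [
    [0, 0, 0],
    [0, 0, 0],
    [0, 0, 0],
    [0, 0, 0],
    [0, 0, 0],
    [0, 0, 0],
    [0, 0, 0],
    [0, 0, 0]
  ],
  "twist": [0, 0, 0, 0, 0, 0, 0, 0],
  "force": 60
}}

```text
time: 19.62
position: [0.5694, 0.1482, 0.0714]
orientation: [3.141, -0.0, 1.98]
contact_force: [-1.2, 0.0, 3.9]
gripper_width: 0.0324
grip_force: 59.4
```

>>> {"op": "jog_arm", "data": {
  "gripper": [-1, -1, -1, -1, -1, -1, -1, -1, -1, -1],
  "xyz": [
    [0, 0, 0.0006],
    [0, 0, 0.0011],
    [0, 0, 0.0011],
    [0, 0, 0.0012],
    [0, 0, 0.0011],
    [0, 0, 0.0012],
    [0, 0, 0.0011],
    [0, 0, 0.0012],
    [0, 0, 0.0011],
    [0, 0, 0.0012]
  ],
  "twist": [0.5, 1, 1, 1, 1, 1, 1, 1, 1, 1]
}}

```text
time: 20.45
position: [0.5699, 0.1482, 0.0692]
orientation: [3.141, -0.001, 0.834]
contact_force: [0.1, 0.9, 3.1]
gripper_width: 0.0322
grip_force: 59.3
```

>>> {"op": "jog_arm", "data": {
  "gripper": [-1, -1, -1, -1, -1, -1, -1, -1, -1, -1],
  "xyz": [
    [0, 0, 0.0011],
    [0, 0, 0.0012],
    [0, 0, 0.0011],
    [0, 0, 0.0012],
    [0, 0, 0.0011],
    [0, 0, 0.0012],
    [0, 0, 0.0011],
    [0, 0, 0.0012],
    [0, 0, 0],
    [0, 0, 0]
  ],
  "twist": [1, 1, 1, 1, 1, 1, 1, 1, 0, 0]
}}

```text
time: 21.28
position: [0.5699, 0.1481, 0.0673]
orientation: [3.141, -0.001, -0.117]
contact_force: [0.4, 0.9, 3.0]
gripper_width: 0.0317
grip_force: 59.4
```

>>> {"op": "jog_arm", "data": {
  "gripper": [-1, -1, -1, -1, -1, -1, -1, -1],
  "xyz": [
    [0, 0, 0.0011],
    [0, 0, 0.0011],
    [0, 0, 0.0011],
    [0, 0, 0.0009],
    [0, 0, 0],
    [0, 0, 0],
    [0, 0, 0],
    [0, 0, 0]
  ],
  "twist": [1, 1, 1, 0.8, 0, 0, 0, 0]
}}

```text
time: 21.95
position: [0.5695, 0.1481, 0.0664]
orientation: [-3.141, -0.0, -0.574]
contact_force: [0.5, 0.6, 2.5]
gripper_width: 0.0321
grip_force: 59.9
```

Run:
```python
from m import *
im,kp=look("w11"); o=get_obs(); print(o["contact_force"].round(1),o["ft_torque"].round(2),o["q"].round(2),o["qd"].round(3)); z=o["position"][2]+.0286
h=cv2.cvtColor(im,cv2.COLOR_BGR2HSV)
K=np.zeros(im.shape[:2],np.uint8); cv2.circle(K,(322,322),33,255,-1); j=im.copy(); j[K==0]=0
stripe(j,kp,z,(284,285,361,362))
```

```text
[0.5695 0.1481 0.0664] [-3.141e+00 -1.000e-04 -5.742e-01] q7 -1.659 t 21.95
[ 0.5 -0.4  3.6] [ 0.01 -0.15 -0.02] [-0.8   0.88  0.92  1.78 -0.86  0.94 -1.66] [-0.002  0.002  0.004  0.001 -0.001  0.003 -0.005]
stripe px 323.8 324.7 653 centre [0.5709 0.148 ] yaw 1.602 len 0.0267
```

>>> {"op": "jog_arm", "data": {
  "gripper": [-1, -1, -1, -1, -1, -1, -1, -1],
  "xyz": [
    [0, 0, 0.0003],
    [0, 0, 0],
    [0, 0, 0],
    [0, 0, 0],
    [0, 0, 0],
    [0, 0, 0],
    [0, 0, 0],
    [0, 0, 0]
  ],
  "twist": [0.4, 0, 0, 0, 0, 0, 0, 0]
}}

```text
time: 22.67
position: [0.5693, 0.148, 0.0663]
orientation: [3.142, -0.0, -0.624]
contact_force: [-0.0, 0.0, 4.3]
gripper_width: 0.0321
grip_force: 60.0
```

Run:
```python
from m import *
o=get_obs(); print(o["position"].round(4),o["orientation"].round(3),o["contact_force"].round(1),o["qd"].round(3),o["grip_force"]); print(close_job())
```

```text
[0.5693 0.148  0.0663] [ 3.142 -0.    -0.624] [-0.   0.   4.3] [-0.001 -0.001  0.001  0.001  0.001 -0.     0.   ] 60.00875281635672
the job is handed in; nothing more can be done
None
```

The job is handed in at 22.7 s: the orange bolt was rested on the thread, turned back until it dropped off, turned one full turn clockwise with one regrasp, and is still gripped, upright and still.

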